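Slide the batch clipboard out over the shelf edge

ROBOT

A 6-joint arm with a two-finger parallel gripper is mounted at the origin on the work surface. World frame = base frame: x ahead of the robot, y to its left, z up, the work surface at z = 0. Lengths are in m, angles in degrees, forces in N, time in s.
With the tool pointing down it reaches from about 0.3 to 0.75 m from the base axis. Payload 8.5 kg.
Tool frame: the origin (TCP) lies between the finger pads; the fingertips stand ahead of it and the grasp point (between the pads) lies 8 mm behind it (env.tcp_to_tips is the z of the fingertips in the tool frame, in m); z points along the fingers, x is the direction in which the jaws open and shut, and the axes are right-handed (so a half turn about z gives the same grasp; the last joint's range is limited). The gripper opens to 85 mm and grips with 20 to 120 N. Pads are 22 mm wide; open, the fingers measure 114 mm over their backs; the gripper's body (76 mm by 85 mm) begins 54 mm behind the grasp point. The pads swing forward as they close: fully open they stand 13 mm farther back than shut.
Start: joints at [-82.179, 21.807, 74.336, -0, 83.858, -12.336], TCP at [0.19, -0.516, 0.242] pointing down, gripper open.
Joint ranges: [-178.18, 178.18], [-50.72, 133.34], [12.68, 142.11], [-81.47, 261.47], [9.98, 163.14], [-165.26, 165.26]. Speed limits (degrees/s): [136.94, 136.94, 180, 180, 180, 180].

INTERFACE

Orientations are given as a 3x3 rotation matrix whose columns are the frame's x, y, z axes.
In Python, from rig import observe, viewer, env gives the robot as it stands.
- The arm moves only by the tool jog_arm, never from a script. Its arguments are lists of equal length, an entry for each row: "dr": the turn, a rotation vector about the tool's x, y, z in rad, a list of three; "slide": the shift along the tool's x, y, z in m, a list of three; "gripper": the opening, from -1 (shut) to 1 (fully open), so that 0 is half open. In form: {"dr": [[rx, ry, rz], ...], "slide": [[dx, dy, dz], ...], "gripper": [gripper, ...]}. A call has exactly 10 rows; each row shifts and turns the commanded pose from where the row before left it, along the tool's axes as they then stand; what a row does not reach is not made up. A row lasts 1/10 s, in which the tool goes at most 50 mm and 8.59 degrees, less where a joint would pass 70% of its speed; a pose out of reach is approached as far as the arm can. A call is refused whole if a number of a shift passes 0.05 or a number of a turn 0.15, either way. A call with a gripper value outside its range is refused whole. The fingers move at their own pace and stop on an object; "force" is the grip in N (left out, the last holds). Time passes only in rows, so rows that do not move let the fingers close, or fill a call up. It gives the time, the measured TCP pose, the force and the opening at its end, in the units of the state.
- observe(): the state, without advancing time (a new reading comes with each control period).
- viewer.get_image(name): name is "side" or "top" or "wrist"; returns a dict with "pixels" (384x512x3 uint8, blue, green, red), "camera_matrix" (3x3 intrinsics, pixels), "R" (3x3) and "t" (3): a world point X has camera coordinates R X + t. Camera axes: x right, y down, z forward; pixel columns grow to the right and rows downward; lengths in m; the calibration is good to about 2 mm. A picture is of the moment at which its call begins. There is no depth.
- env.close_job(): hands the job in, once; it reports no verdict.
The state is a dict: "time_s": time; "q": joint angles; "qvel": joint speeds; "joint_efforts": joint torques, N m; "position": TCP position; "tool_rot": TCP orientation; "ft_force": force on the tool from outside, world axes, zero at the start; "wrist_torque": the same for the moment, N m; "grip_width": finger opening in m.
Only numpy, scipy, OpenCV 4.12 (cv2) and the standard library are available. Lean on these libraries where they do the work, as an engineer would, in place of code of your own. Each camera call takes 0.05 s, during which the arm holds its last target.

TASK

The small clipboard lies flat on the steel riser shelf, where gloved fingers cannot get under it. Push it with the fingertips, away from the robot, until its free end sticks out 5 cm past the shelf's far edge and is square to that edge, ready for a colleague on the other side to take. Keep it flat on the shelf, do not pick it up, and leave the bottles, the beaker and the flask where they stand.

Things in the scene. Friction and masses are not known exactly. Their poses are not given: they have to be found in the camera images.
- riser: stainless steel bench shelf, a folded sheet standing on the counter, fixed: 280 mm deep (its x), 420 mm wide (its y), flat top 100 mm above the counter. Origin at the middle of its footprint at counter height; its +x points to the far long edge, away from the robot
- riser_edge (a point): middle of the shelf's far top edge, at the height of the shelf's top face; axes as the shelf's: +x points outward over the edge, y runs along the edge, z up
- clipboard: small brown hardboard clipboard lying flat and loose on the shelf, 200 mm long (its x), 140 mm wide (its y), 4 mm thick, about 0.2 kg, with a white form on it and a steel clip at the end nearer the robot (-x). Origin at the middle of its underside; +x points to the free end. It slides with ordinary friction and stops when the push stops
- free_end (a point): middle of the clipboard's free end (the end without the clip), at its underside; axes as the clipboard's, +x outward
- clip_back (a point): middle of the back of the clipboard's clip end, 9 mm above its underside; axes as the clipboard's, +x toward the free end. Board end and the clip's back plate are flush here: an upright flat face 100 mm wide that reaches from the shelf's top to 18 mm above it; to either side of it the board's 4 mm edge runs on 20 mm
- milk_bottle: white capped bottle, 48 mm across, 115 mm tall, loose on the shelf beside the clipboard; origin at the middle of its underside
- beaker: open steel beaker, 60 mm across, 75 mm tall, loose on the shelf on the other side of the clipboard; origin at the middle of its underside
- flask: empty conical glass flask with a grey stopper, 105 mm across, 187 mm tall, loose on the counter beside the shelf; origin at the middle of its underside
- tall_bottle: white capped bottle, 64 mm across, 165 mm tall, loose on the counter on the other side of the shelf; origin at the middle of its underside

How it is judged:
By the outcome, as a careful person would: the job done as asked, in the order asked, and still so for the second after the job is handed in, with the robot touching nothing.
It also fails if it takes over 42 s, if anything falls off the work surface, if the arm or the gripper's body presses on something with over 40 N, if the wrist force passes 120 N, or if a joint passes its speed limit or range.

## Working session

There is one attempt and no reset: what is moved stays moved. The work goes in short steps, Python scripts to look and compute and a tool call to move; the robot and the scene stay as the last step left them, time stands still between calls to the robot, and variables do not carry over. Pictures are saved under pics/ and viewed, and the job is handed in when it is done.

Besides the shell and the picture viewer there is one more tool, called after ">>>" as name(argument=value, ...), one argument or row to a line, values as JSON. jog_arm: Moves the arm, as the interface text tells. Its arguments: {"type":"object","properties":{"dr":{"type":"array","items":{"type":"array","items":{"type":"number"}}},"slide":{"type":"array","items":{"type":"array","items":{"type":"number"}}},"gripper":{"type":"array","items":{"type":"number"}},"force":{"type":"number"}},"required":["dr","slide","gripper"]}

```bash
mkdir -p pics; ls; python3 - <<'E'
from rig import observe, viewer, env
import cv2,numpy as np,pickle
np.set_printoptions(precision=4,suppress=True)
s=observe();print(s['position'],s['tool_rot'],s['grip_width'],env.tcp_to_tips,s['time_s'])
for n in ['top','side']:
    d=viewer.get_image(n);cv2.imwrite(f'pics/{n}0.png',np.array(d['pixels']));pickle.dump(d,open(f'{n}0.pkl','wb'))
    print(n,d['camera_matrix'],d['R'],d['t'])
E
```

```text
pics
[ 0.1895 -0.516   0.2417] [[ 0.3446 -0.9388 -0.0002]
 [-0.9388 -0.3446  0.0015]
 [-0.0015 -0.0003 -1.    ]] 0.0855545301147429 0.011 0.0
top [[473.4268   0.     264.1772]
 [  0.     473.4268 191.5625]
 [  0.       0.       1.    ]] [[-0.0055 -0.9998 -0.0177]
 [-0.9938  0.0075 -0.1109]
 [ 0.111   0.017  -0.9937]] [0.0654 0.6435 1.2944]
side [[348.0662   0.     250.0747]
 [  0.     348.0662 192.3032]
 [  0.       0.       1.    ]] [[-0.9658 -0.2591  0.0117]
 [-0.135   0.4633 -0.8759]
 [ 0.2215 -0.8475 -0.4824]] [0.6419 0.1478 0.9748]
```

View pics/top0.png

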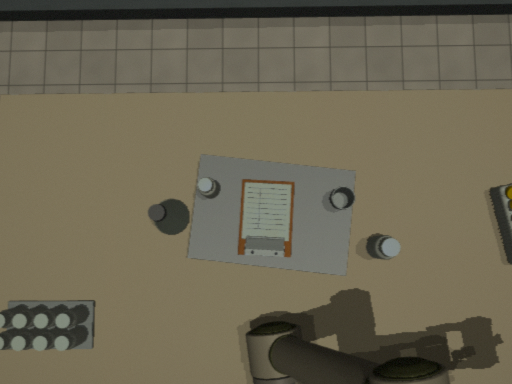

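View pics/side0.png

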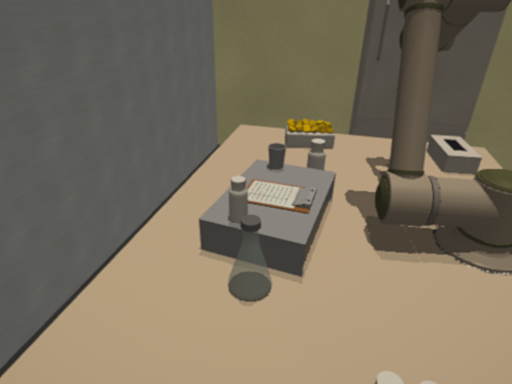

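The top view shows the grey shelf spanning about (190–355, 155–275). The clipboard is at (238–294, 179–257) with its clip at the bottom, nearer the robot. The milk bottle is at (206,187) and the beaker at (341,199). Next I'll measure the corners.

```bash
cat > h.py <<'E'
import numpy as np,cv2
def ray(d,uv,z):
    K,R,t=[np.array(d[k],float) for k in('camera_matrix','R','t')]
    uv=np.atleast_2d(uv).astype(float)
    c=-R.T@t; w=(np.linalg.inv(K)@np.c_[uv,np.ones(len(uv))].T).T@R
    return c+w*((z-c[2])/w[:,2])[:,None]
def proj(d,X):
    K,R,t=[np.array(d[k],float) for k in('camera_matrix','R','t')]
    p=(np.atleast_2d(X)@R.T+t)@K.T
    return p[:,:2]/p[:,2:]
def board(d):
    im=np.array(d['pixels']);hsv=cv2.cvtColor(im,cv2.COLOR_BGR2HSV)
    m=((hsv[...,0]<14)&(hsv[...,1]>140)&(hsv[...,2]>60)).astype(np.uint8)*255
    m[:120]=0;m[300:]=0;m[:,:195]=0;m[:,350:]=0
    return m
E
python3 - <<'E'
from h import *
import pickle
np.set_printoptions(precision=4,suppress=True)
d=pickle.load(open('top0.pkl','rb'));im=np.array(d['pixels'])
hsv=cv2.cvtColor(im,cv2.COLOR_BGR2HSV)
for p in [(240,230),(292,230),(220,240),(330,240),(150,120),(265,242),(265,253),(265,200)]:print(p,hsv[p[1],p[0]])
m=board(d)
r=cv2.minAreaRect(cv2.findNonZero(m));b=cv2.boxPoints(r);print('board px',r,b)
w=ray(d,b,.104);print(w,[np.linalg.norm(w[i]-w[i-1]) for i in range(4)])
g=((hsv[...,1]<45)).astype(np.uint8)*255;g[:120]=0;g[300:]=0
n,l,st,c=cv2.connectedComponentsWithStats(g);k=l[240,220];sm=(l==k).astype(np.uint8)*255
print(st[k])
cs=max(cv2.findContours(sm,0,2)[0],key=cv2.contourArea);r=cv2.minAreaRect(cs);b=cv2.boxPoints(r);print(r,b)
w=ray(d,b,.1);print(w,[np.linalg.norm(w[i]-w[i-1]) for i in range(4)])
o=im.copy();o[m>0]=(0,255,0);cv2.drawContours(o,[cs],-1,(0,0,255),1)
cv2.imwrite('pics/m0.png',cv2.resize(o[140:290,140:410],None,fx=2.9,fy=2.9,interpolation=0))
E
```

```text
(240, 230) [ 15 179 100]
(292, 230) [16 55 98]
(220, 240) [ 39  15 116]
(330, 240) [ 41  17 119]
(150, 120) [ 21  70 127]
(265, 242) [41 21 99]
(265, 253) [ 45  19 131]
(265, 200) [ 45  29 141]
board px ((265.9627380371094, 217.6053924560547), (51.59470748901367, 74.05989837646484), 3.5214531421661377) [[237.9396 252.9809]
 [242.4886 179.0608]
 [293.9858 182.2299]
 [289.4369 256.15  ]]
[[ 0.4742  0.13    0.104 ]
 [ 0.6704  0.1179  0.104 ]
 [ 0.6608 -0.0197  0.104 ]
 [ 0.4652 -0.0054  0.104 ]] [np.float64(0.13562064960977266), np.float64(0.19660361175607624), np.float64(0.13796676594609478), np.float64(0.19607859526227564)]
[  187   154   169   122 15785]
((272.1851806640625, 214.13955688476562), (159.85171508789062, 105.47857666015625), 6.469820022583008) [[186.8257 257.5369]
 [198.711  152.7301]
 [357.5447 170.7422]
 [345.6594 275.549 ]]
[[ 0.4629  0.2655  0.1   ]
 [ 0.7439  0.2367  0.1   ]
 [ 0.691  -0.1904  0.1   ]
 [ 0.4141 -0.1519  0.1   ]] [np.float64(0.42018304705368825), np.float64(0.28244232690896853), np.float64(0.4304427716392993), np.float64(0.2795903848051683)]
```

View pics/m0.png

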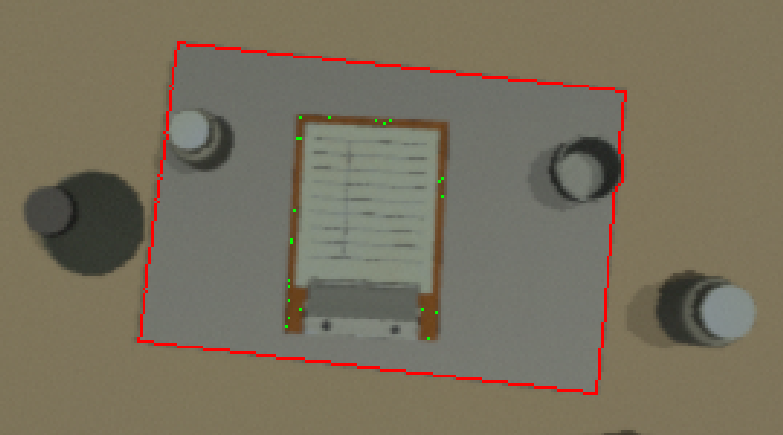

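The shelf contour is good, but the board mask is too thin. I'll loosen it and fit lines to the edges.

```bash
cat >> h.py <<'E'
def quadfit(d,mask,z,rect=None,trim=0.15):
    """fit a line to each side of contour (world plane z); side order by box; returns world corners"""
    cs=max(cv2.findContours(mask,cv2.RETR_EXTERNAL,cv2.CHAIN_APPROX_NONE)[0],key=cv2.contourArea)
    W=ray(d,cs[:,0,:],z)[:,:2].astype(np.float32)
    h=cv2.convexHull(W)[:,0]
    b=cv2.boxPoints(cv2.minAreaRect(h))
    L=[]
    for i in range(4):
        a,c=b[i],b[(i+1)%4];u=(c-a);n=np.linalg.norm(u);u=u/n
        s=(W-a)@u/n;e=np.abs((W-a)@np.array([-u[1],u[0]]))
        P=W[(s>trim)&(s<1-trim)&(e<0.02)]
        L.append(cv2.fitLine(P,cv2.DIST_HUBER,0,1e-4,1e-4).ravel())
    C=[]
    for i in range(4):
        p,q=L[i-1],L[i];A=np.array([[p[0],-q[0]],[p[1],-q[1]]]);s=np.linalg.solve(A,[q[2]-p[2],q[3]-p[3]]);C.append([p[2]+s[0]*p[0],p[3]+s[0]*p[1]])
    return np.array(C),[np.degrees(np.arctan2(l[1],l[0])) for l in L],cs
def bmask(d,lo=90):
    im=np.array(d['pixels']);hsv=cv2.cvtColor(im,cv2.COLOR_BGR2HSV)
    m=((hsv[...,0]<20)&(hsv[...,1]>110)).astype(np.uint8)*255
    m[:120]=0;m[300:]=0;m[:,:215]=0;m[:,330:]=0
    return m
def smask(d):
    hsv=cv2.cvtColor(np.array(d['pixels']),cv2.COLOR_BGR2HSV)
    g=((hsv[...,1]<45)).astype(np.uint8)*255;g[:120]=0;g[300:]=0
    n,l,st,c=cv2.connectedComponentsWithStats(g);return (l==l[240,220]).astype(np.uint8)*255
E
python3 - <<'E'
from h import *
import pickle
np.set_printoptions(precision=4,suppress=True)
d=pickle.load(open('top0.pkl','rb'));im=np.array(d['pixels'])
for m,z in((smask(d),.1),(bmask(d),.104)):
    C,a,cs=quadfit(d,m,z);print(C,a,[np.linalg.norm(C[i]-C[i-1]) for i in range(4)])
    o=im.copy();cv2.drawContours(o,[cs],-1,(0,255,0),1)
    for p in proj(d,np.c_[C,[z]*4]):cv2.circle(o,tuple(int(round(x)) for x in p),1,(0,0,255),-1)
    cv2.imwrite('pics/m1_%d.png'%(z*1000),cv2.resize(o[140:290,140:410],None,fx=2.9,fy=2.9,interpolation=0))
# brown gap / clip: brown cols
m=bmask(d);print([ (y,np.where(m[y])[0].min(),np.where(m[y])[0].max()) for y in range(175,262,4) if m[y].any()])
E
```

```text
[[ 0.4155 -0.151 ]
 [ 0.691  -0.1833]
 [ 0.7397  0.2316]
 [ 0.4644  0.2646]] [np.float32(-6.702867), np.float32(83.30177), np.float32(-6.8371263), np.float32(83.28885)] [np.float32(0.4184014), np.float32(0.27741387), np.float32(0.41775158), np.float32(0.27732033)]Traceback (most recent call last):
  File "<stdin>", line 6, in <module>
  File "h.py", line 27, in quadfit
    L.append(cv2.fitLine(P,cv2.DIST_HUBER,0,1e-4,1e-4).ravel())
             ~~~~~~~~~~~^^^^^^^^^^^^^^^^^^^^^^^^^^^^^^
cv2.error: OpenCV(4.12.0) /io/opencv/modules/imgproc/src/linefit.cpp:50: error: (-215:Assertion failed) count > 0 in function 'fitLine2D_wods'
```

View pics/m1_100.png

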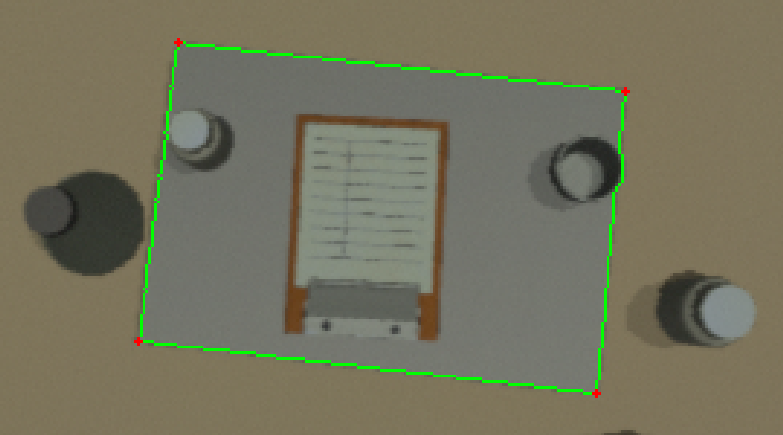

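```bash
cat >> h.py <<'E'
def bhull(d):
    m=cv2.morphologyEx(bmask(d),cv2.MORPH_OPEN,np.ones((2,2),np.uint8))
    n,l,st,c=cv2.connectedComponentsWithStats(m)
    m=np.isin(l,[i for i in range(1,n) if st[i,4]>12]).astype(np.uint8)*255
    o=np.zeros_like(m);cv2.fillConvexPoly(o,cv2.convexHull(cv2.findNonZero(m)),255);return o
E
cat > bb.py <<'E'
from h import *
import pickle,sys
np.set_printoptions(precision=4,suppress=True)
d=pickle.load(open(sys.argv[1]+'.pkl','rb'));im=np.array(d['pixels'])
m=bhull(d);z=.104
C,a,cs=quadfit(d,m,z);print(C,a,[np.linalg.norm(C[i]-C[i-1]) for i in range(4)],C.mean(0))
o=im.copy();cv2.drawContours(o,[cs],-1,(0,255,0),1)
for p in proj(d,np.c_[C,[z]*4]):cv2.circle(o,tuple(int(round(x)) for x in p),1,(0,0,255),-1)
cv2.imwrite('pics/bb_%s.png'%sys.argv[1],cv2.resize(o[140:290,140:410],None,fx=2.9,fy=2.9,interpolation=0))
E
python3 bb.py top0
```

```text
[[ 0.4624 -0.0097]
 [ 0.6595 -0.0216]
 [ 0.6685  0.1164]
 [ 0.4711  0.1286]] [np.float32(-3.4540162), np.float32(86.24637), np.float32(-3.5449288), np.float32(86.38198)] [np.float32(0.13860138), np.float32(0.1974425), np.float32(0.1382889), np.float32(0.19776918)] [0.5654 0.0534]
```

```bash
sleep 0
```

```text
(no output)
```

View pics/bb_top0.png

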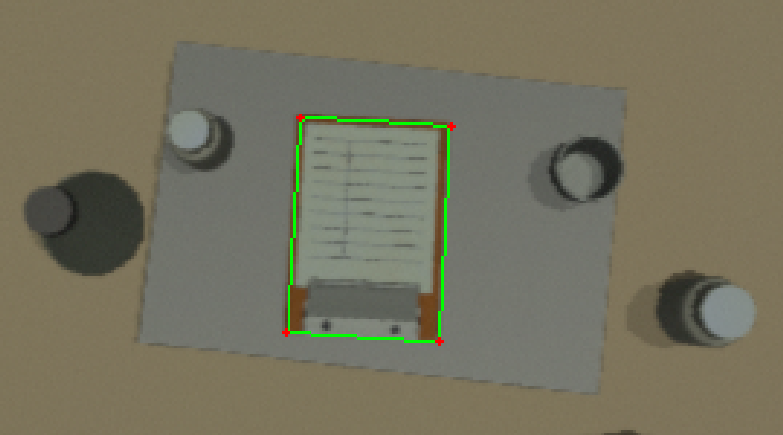

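Shelf: centre (0.578, 0.0405), yaw -6.75°, 0.417×0.277 m against the given 0.42×0.28. Board: centre (0.5654, 0.0534), yaw -3.55°, 0.138×0.1975 m against 0.14×0.20. So the push is about 103 mm along the shelf's x, with a -3.2° turn. I'll use both fingers half open as a wide, square pusher, and travel high first.

>>> jog_arm(
  dr=[
    [0,0,0],
    [0,0,0],
    [0,0,0],
    [0,0,0],
    [0,0,0],
    [0,0,0],
    [0,0,0],
    [0,0,0],
    [0,0,0],
    [0,0,0],
  ],
  slide=[
    [-0.0235,-0.021,0],
    [-0.0235,-0.021,0],
    [-0.0235,-0.021,0],
    [-0.0235,-0.021,0],
    [-0.0235,-0.021,0],
    [-0.0235,-0.021,0],
    [-0.0235,-0.021,0],
    [-0.0235,-0.021,0],
    [-0.0235,-0.021,0],
    [-0.0235,-0.021,0],
  ],
  gripper=[0,0,0,0,0,0,0,0,0,0],
)

```text
time_s: 1.1
position: [0.3058, -0.222, 0.2422]
tool_rot: [[0.344, -0.939, -0.0], [-0.939, -0.344, 0.0], [-0.0, 0.0, -1.0]]
ft_force: [0.1, -0.3, 0.9]
grip_width: 0.043
```

>>> jog_arm(
  dr=[
    [0,0,0],
    [0,0,0],
    [0,0,0],
    [0,0,0],
    [0,0,0],
    [0,0,0],
    [0,0,0],
    [0,0,0],
    [0,0,0],
    [0,0,0],
  ],
  slide=[
    [-0.0235,-0.021,0],
    [-0.0235,-0.021,0],
    [-0.0235,-0.021,0],
    [-0.0235,-0.021,0],
    [-0.0235,-0.021,0],
    [-0.0235,-0.021,0],
    [-0.0235,-0.021,0],
    [-0.0235,-0.021,0],
    [-0.0235,-0.021,0],
    [-0.0235,-0.021,0],
  ],
  gripper=[0,0,0,0,0,0,0,0,0,0],
)

```text
time_s: 2.1
position: [0.422, 0.071, 0.2422]
tool_rot: [[0.345, -0.939, -0.0], [-0.939, -0.345, 0.0], [-0.0, 0.0, -1.0]]
ft_force: [0.3, -0.8, -0.1]
grip_width: 0.0428
```

>>> jog_arm(
  dr=[
    [0,0,0.052],
    [0,0,0.052],
    [0,0,0.052],
    [0,0,0.052],
    [0,0,0.052],
    [0,0,0.052],
    [0,0,0.052],
    [0,0,0.052],
    [0,0,0.054],
    [0,0,0],
  ],
  slide=[
    [0,0,0],
    [0,0,0],
    [0,0,0],
    [0,0,0],
    [0,0,0],
    [0,0,0],
    [0,0,0],
    [0,0,0],
    [0,0,0],
    [0,0,0],
  ],
  gripper=[0,0,0,0,0,0,0,0,0,0],
)

```text
time_s: 3.1
position: [0.4217, 0.0697, 0.2421]
tool_rot: [[-0.118, -0.993, -0.001], [-0.993, 0.118, 0.0], [0.0, 0.001, -1.0]]
ft_force: [0.7, -0.2, 0.4]
grip_width: 0.0428
```

>>> jog_arm(
  dr=[
    [0,0,0],
    [0,0,0],
    [0,0,0],
    [0,0,0],
    [0,0,0],
    [0,0,0],
    [0,0,0],
    [0,0,0],
    [0,0,0],
    [0,0,0],
  ],
  slide=[
    [0,0,0.015],
    [0,0,0.015],
    [0,0,0.015],
    [0,0,0.015],
    [0,0,0.015],
    [0,0,0.015],
    [0,0,0.015],
    [0,0,0.011],
    [0,0,0.008],
    [0,0,0],
  ],
  gripper=[0,0,0,0,0,0,0,0,0,0],
)

```text
time_s: 4.1
position: [0.4214, 0.0697, 0.1176]
tool_rot: [[-0.117, -0.993, -0.002], [-0.993, 0.117, 0.0], [0.0, 0.002, -1.0]]
ft_force: [-0.4, 0.2, 0.3]
grip_width: 0.0427
```

```bash
python3 - <<'E'
from rig import observe, viewer, env
from h import *
s=observe();print(s['position'],s['ft_force'],env.tcp_to_tips)
for n in ['side','wrist']:
    d=viewer.get_image(n);im=np.array(d['pixels'])
    if n=='side':im=cv2.resize(im[130:280,190:390],None,fx=4,fy=4,interpolation=cv2.INTER_CUBIC)
    cv2.imwrite(f'pics/{n}1.png',im)
    if n=='side':
        p=s['position'];print(proj(d,[[p[0],p[1],p[2]-.011]])*4-np.array([760,520]))
E
```

```text
[0.42143899 0.06966141 0.1175905 ] [-0.4499894   0.18008747  0.30022644] 0.011
[[557.35958081 292.53151625]]
```

View pics/side1.png

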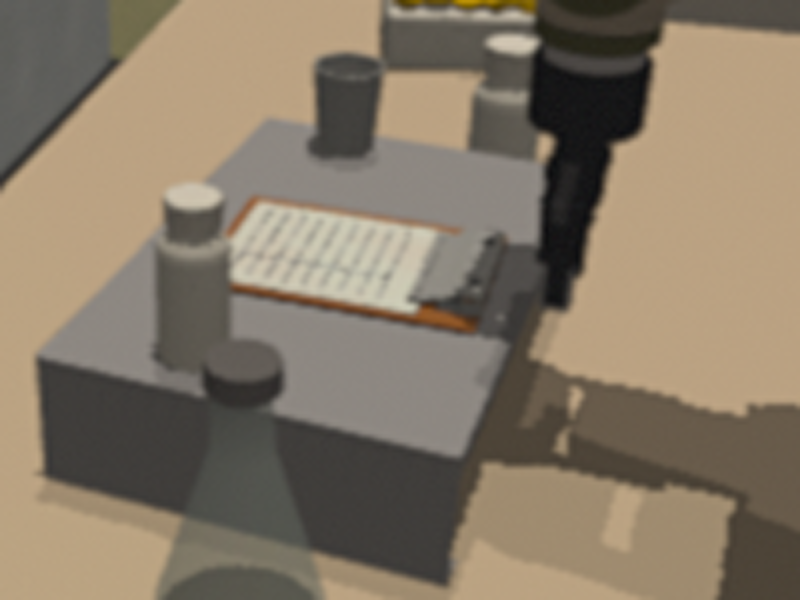

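View pics/wrist1.png

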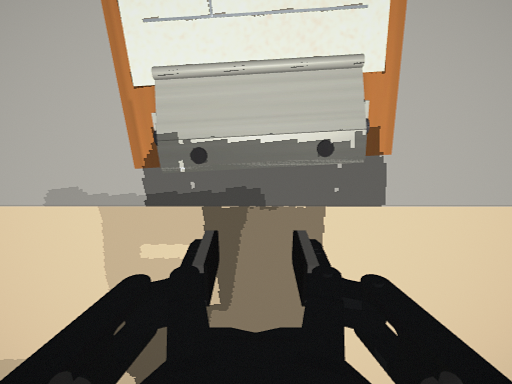

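The side view shows the nearer fingertip at about crop (558,305), clear of the shelf. In the wrist view both fingers are centred behind the clip and square to the shelf edge. Before pushing I'll check the tip height.

```bash
python3 - <<'E'
from h import *
import pickle
d=pickle.load(open('side0.pkl','rb'))
u=np.array([.9931,-.1175]);v=np.array([.1175,.9931]);p=np.array([.4214,.0697])
for z in(.1,.107,.114):
  print(z,[ (proj(d,[[*(p+v*.03+u*a),z]])*4-np.array([760,520])).round(0).tolist() for a in(-.011,.011)])
E
```

```text
0.1 [[[564.0, 325.0]], [[532.0, 319.0]]]
0.107 [[[566.0, 316.0]], [[533.0, 310.0]]]
0.114 [[[567.0, 307.0]], [[534.0, 301.0]]]
```

The tips are really at about 0.113 m, because the pads swing back when half open. I'll go down 4 mm, then push slowly.

>>> jog_arm(
  dr=[
    [0,0,0],
    [0,0,0],
    [0,0,0],
    [0,0,0],
    [0,0,0],
    [0,0,0],
    [0,0,0],
    [0,0,0],
    [0,0,0],
    [0,0,0],
  ],
  slide=[
    [0,0,0.002],
    [0,0,0.002],
    [0,-0.004,0],
    [0,-0.004,0],
    [0,-0.004,0],
    [0,-0.004,0],
    [0,-0.004,0],
    [0,-0.004,0],
    [0,-0.004,0],
    [0,-0.004,0],
  ],
  gripper=[0,0,0,0,0,0,0,0,0,0],
)

```text
time_s: 5.2
position: [0.4539, 0.0658, 0.1143]
tool_rot: [[-0.118, -0.993, -0.0], [-0.993, 0.118, 0.0], [-0.0, 0.0, -1.0]]
ft_force: [-0.3, 0.5, 0.4]
grip_width: 0.0428
```

>>> jog_arm(
  dr=[
    [0,0,0],
    [0,0,0],
    [0,0,0],
    [0,0,0],
    [0,0,0],
    [0,0,0],
    [0,0,0],
    [0,0,0],
    [0,0,0],
    [0,0,0],
  ],
  slide=[
    [0,-0.003,0],
    [0,-0.003,0],
    [0,-0.003,0],
    [0,-0.003,0],
    [0,-0.003,0],
    [0,-0.003,0],
    [0,-0.003,0],
    [0,-0.003,0],
    [0,-0.003,0],
    [0,-0.003,0],
  ],
  gripper=[0,0,0,0,0,0,0,0,0,0],
)

```text
time_s: 6.2
position: [0.4837, 0.0623, 0.1143]
tool_rot: [[-0.118, -0.993, -0.0], [-0.993, 0.118, -0.0], [0.0, 0.0, -1.0]]
ft_force: [-1.2, 0.0, -0.6]
grip_width: 0.0426
```

```bash
python3 - <<'E'
from rig import observe, viewer, env
from h import *
s=observe();print(s['position'],s['ft_force'])
for n in ['side','wrist']:
    d=viewer.get_image(n);im=np.array(d['pixels'])
    if n=='side':im=cv2.resize(im[130:280,190:390],None,fx=4,fy=4,interpolation=cv2.INTER_CUBIC)
    cv2.imwrite(f'pics/{n}2.png',im)
E
```

```text
[0.48366456 0.06226812 0.11429875] [-1.22720669  0.04689598 -0.6202626 ]
```

View pics/side2.png

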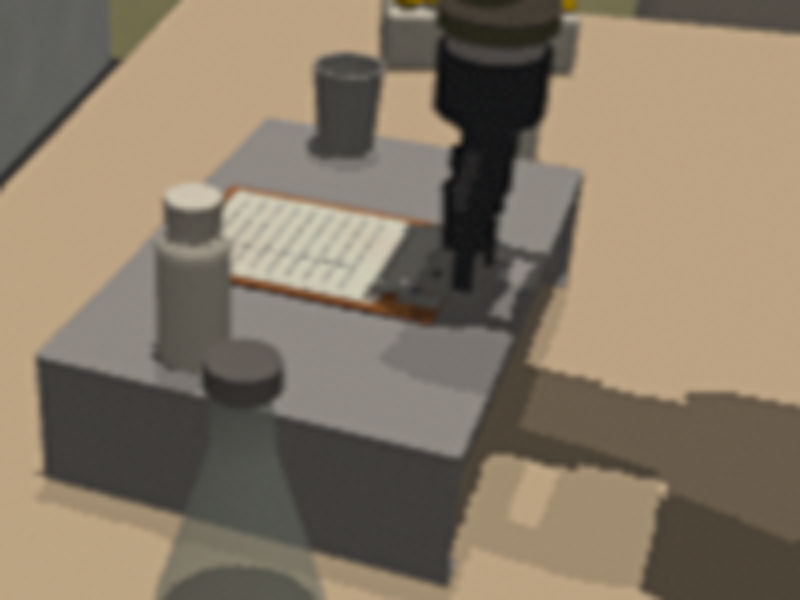

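View pics/wrist2.png

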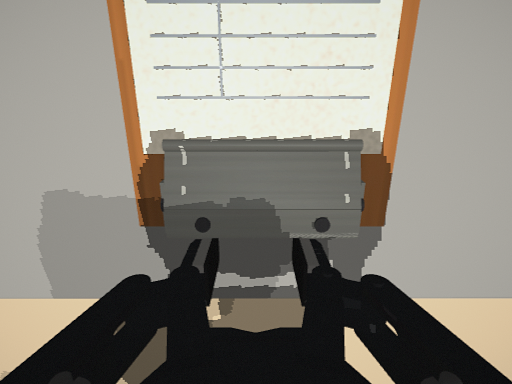

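The board is moving and now looks square to the fingers: in the wrist view the clip's rear line is level at row 235. Its right edge is clear. I'll continue.

>>> jog_arm(
  dr=[
    [0,0,0],
    [0,0,0],
    [0,0,0],
    [0,0,0],
    [0,0,0],
    [0,0,0],
    [0,0,0],
    [0,0,0],
    [0,0,0],
    [0,0,0],
  ],
  slide=[
    [0,-0.003,0],
    [0,-0.003,0],
    [0,-0.003,0],
    [0,-0.003,0],
    [0,-0.003,0],
    [0,-0.003,0],
    [0,-0.003,0],
    [0,-0.003,0],
    [0,-0.003,0],
    [0,-0.003,0],
  ],
  gripper=[0,0,0,0,0,0,0,0,0,0],
)

```text
time_s: 7.3
position: [0.5134, 0.0588, 0.1143]
tool_rot: [[-0.118, -0.993, -0.0], [-0.993, 0.118, 0.0], [-0.0, 0.0, -1.0]]
ft_force: [-1.5, -0.1, 0.7]
grip_width: 0.0428
```

>>> jog_arm(
  dr=[
    [0,0,0],
    [0,0,0],
    [0,0,0],
    [0,0,0],
    [0,0,0],
    [0,0,0],
    [0,0,0],
    [0,0,0],
    [0,0,0],
    [0,0,0],
  ],
  slide=[
    [0,-0.003,0],
    [0,-0.003,0],
    [0,-0.003,0],
    [0,-0.003,0],
    [0,-0.003,0],
    [0,-0.003,0],
    [0,-0.003,0],
    [0,-0.003,0],
    [0,-0.002,0],
    [0,0,0],
  ],
  gripper=[0,0,0,0,0,0,0,0,0,0],
)

```text
time_s: 8.3
position: [0.5394, 0.0556, 0.1143]
tool_rot: [[-0.118, -0.993, 0.001], [-0.993, 0.118, -0.0], [-0.0, -0.001, -1.0]]
ft_force: [-0.2, 0.5, 0.7]
grip_width: 0.0428
```

```bash
python3 - <<'E'
from rig import observe, viewer, env
from h import *
import pickle
s=observe();print(s['position'],s['ft_force'])
d=viewer.get_image('top');pickle.dump(d,open('top3.pkl','wb'));im=np.array(d['pixels'])
cv2.imwrite('pics/top3.png',cv2.resize(im[120:300,140:400],None,fx=3,fy=3,interpolation=0))
E
```

```text
[0.53944887 0.05564291 0.11430238] [-0.23158758  0.48341193  0.69207242]
```

View pics/top3.png

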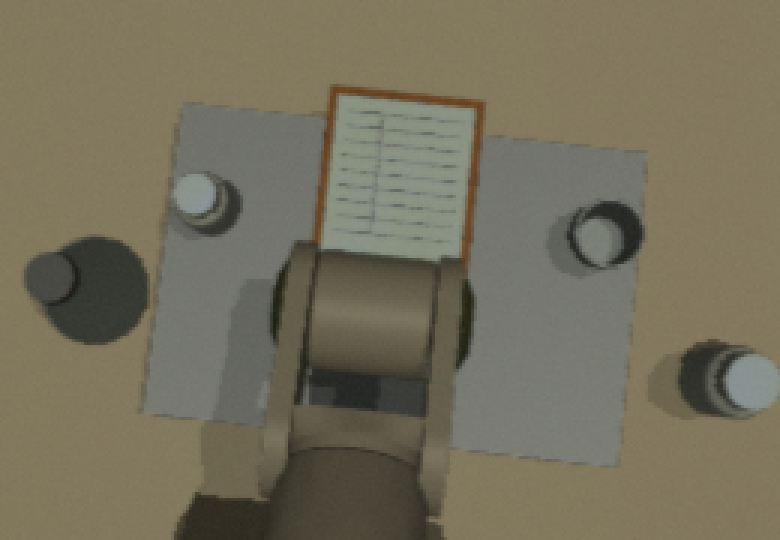

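The top view shows the board's free end past the far edge, at crop (332,85)–(485,102), with everything else standing where it was. Next I'll measure the overhang and angle.

```bash
cat > fe.py <<'E'
from h import *
import pickle,sys
np.set_printoptions(precision=4,suppress=True)
def meas(f):
    d=pickle.load(open(f,'rb'));im=np.array(d['pixels']);hsv=cv2.cvtColor(im,cv2.COLOR_BGR2HSV)
    sat=hsv[...,1].astype(float);val=im[...,0].astype(float) # blue: dark on brown
    bl=im[...,0].astype(float)
    m=bmask(d)
    ys,xs=np.where(m>0);c0,c1=np.percentile(xs,1),np.percentile(xs,99)
    P=[]
    for c in range(int(c0)+5,int(c1)-4):
        r=np.where(m[140:250,c])[0]
        if len(r)==0: continue
        r=r[0]+140  # subpixel: blue falls from table to board
        k=np.arange(r-4,r+2);g=np.diff(bl[k,c]);w=np.clip(-g,0,None)
        P.append([c,(w*(k[:-1]+.5)).sum()/w.sum()])
    P=np.array(P);W=ray(d,P,.104)[:,:2].astype(np.float32)
    l=cv2.fitLine(W,cv2.DIST_HUBER,0,1e-4,1e-4).ravel()
    # sides
    S=[]
    for side in(0,1):
        Q=[]
        for r in range(int(P[:,1].max())+4,int(P[:,1].max())+40):
            cc=np.where(m[r])[0]
            if len(cc): Q.append([cc.min() if side==0 else cc.max(),r])
        q=ray(d,Q,.104)[:,:2].astype(np.float32);L=cv2.fitLine(q,cv2.DIST_HUBER,0,1e-4,1e-4).ravel();S.append((np.degrees(np.arctan(L[1]/L[0])),q.mean(0)))
    # shelf far edge, same method on saturation: table sat high -> steel low
    E=[]
    for c in list(range(206,245))+list(range(304,350)):
        k=np.arange(140,185);g=np.diff(cv2.GaussianBlur(hsv[...,1],(3,3),0).astype(float)[k,c]);i=np.argmin(g);kk=slice(max(i-3,0),i+4);w=np.clip(-g[kk],0,None)
        E.append([c,(w*(k[:-1][kk]+.5)).sum()/w.sum()])
    We=ray(d,E,.1)[:,:2].astype(np.float32);le=cv2.fitLine(We,cv2.DIST_HUBER,0,1e-4,1e-4).ravel()
    ang=lambda l:np.degrees(np.arctan(l[1]/l[0]))%180-90
    n=np.array([le[1],-le[0]]);n*=np.sign(n[0])
    mid=W.mean(0)
    print('end yaw',ang(l),'sides',S[0][0],S[1][0],'shelf yaw',ang(le),'resid',np.std((We-le[2:])@n))
    print('overhang mid',(mid-le[2:])@n, 'ends',[(w-le[2:])@n for w in(W[:5].mean(0),W[-5:].mean(0))],mid)
meas(sys.argv[1])
E
python3 fe.py top0.pkl; python3 fe.py top3.pkl
```

```text
end yaw -3.4568405 sides -3.8324099 -3.6501315 shelf yaw -6.7646027 resid 0.0069139106
overhang mid -0.052479118 ends [np.float32(-0.055411234), np.float32(-0.04908648)] [0.6677 0.0563]
end yaw -6.799103 sides -6.0750527 -7.154241 shelf yaw -6.768326 resid 0.00017686182
overhang mid 0.029975472 ends [np.float32(0.029884467), np.float32(0.029915068)] [0.7484 0.037 ]
```

Overhang is 30.0 mm and the end is square to within 0.1°. This also agrees with the TCP position and a finger half-depth of about 10 mm. I'll push the last 20 mm, then back off and rise.

>>> jog_arm(
  dr=[
    [0,0,0],
    [0,0,0],
    [0,0,0],
    [0,0,0],
    [0,0,0],
    [0,0,0],
    [0,0,0],
    [0,0,0],
    [0,0,0],
    [0,0,0],
  ],
  slide=[
    [0,-0.002,0],
    [0,-0.003,0],
    [0,-0.003,0],
    [0,-0.003,0],
    [0,-0.003,0],
    [0,-0.002,0],
    [0,-0.002,0],
    [0,-0.001,0],
    [0,0,0],
    [0,0,0],
  ],
  gripper=[0,0,0,0,0,0,0,0,0,0],
)

```text
time_s: 9.35
position: [0.5581, 0.0534, 0.1144]
tool_rot: [[-0.118, -0.993, 0.001], [-0.993, 0.118, -0.0], [-0.0, -0.001, -1.0]]
ft_force: [-0.0, -0.1, -0.8]
grip_width: 0.0426
```

```bash
python3 - <<'E'
from rig import observe, viewer, env
import pickle
s=observe();print(s['position'],s['ft_force'])
pickle.dump(viewer.get_image('top'),open('top4.pkl','wb'))
E
python3 fe.py top4.pkl
```

```text
[0.55809244 0.05344409 0.11436218] [-2.22612064e-04 -1.41170808e-01 -7.98815245e-01]
end yaw -6.754959 sides -6.239512 -7.826833 shelf yaw -6.76001 resid 0.00016878782
overhang mid 0.04867614 ends [np.float32(0.048550714), np.float32(0.04867729)] [0.7669 0.0342]
```

Overhang is 48.7 mm, so I'll add 1.3 mm and then retreat.

>>> jog_arm(
  dr=[
    [0,0,0],
    [0,0,0],
    [0,0,0],
    [0,0,0],
    [0,0,0],
    [0,0,0],
    [0,0,0],
    [0,0,0],
    [0,0,0],
    [0,0,0],
  ],
  slide=[
    [0,-0.0007,0],
    [0,-0.0006,0],
    [0,0,0],
    [0,0,0],
    [0,0.004,0],
    [0,0.006,0],
    [0,0.01,0],
    [0,0.015,0],
    [0,0.015,0],
    [0,0.01,-0.005],
  ],
  gripper=[0,0,0,0,0,0,0,0,0,0],
)

```text
time_s: 10.4
position: [0.4978, 0.0607, 0.1191]
tool_rot: [[-0.118, -0.993, -0.002], [-0.993, 0.118, 0.0], [-0.0, 0.002, -1.0]]
ft_force: [0.1, -0.9, -0.1]
grip_width: 0.0428
```

>>> jog_arm(
  dr=[
    [0,0,0],
    [0,0,0],
    [0,0,0],
    [0,0,0],
    [0,0,0],
    [0,0,0],
    [0,0,0],
    [0,0,0],
    [0,0,0],
    [0,0,0],
  ],
  slide=[
    [0,0.01,-0.02],
    [0,0.01,-0.02],
    [0,0.01,-0.02],
    [0,0.01,-0.02],
    [0,0.01,-0.02],
    [0,0.01,-0.01],
    [0,0.01,-0.01],
    [0,0.005,-0.005],
    [0,0,0],
    [0,0,0],
  ],
  gripper=[0,0,0,0,0,0,0,0,0,0],
)

```text
time_s: 11.4
position: [0.4251, 0.0692, 0.2439]
tool_rot: [[-0.118, -0.993, -0.001], [-0.993, 0.118, 0.0], [0.0, 0.001, -1.0]]
ft_force: [-0.3, 0.6, 1.3]
grip_width: 0.0426
```

```bash
python3 - <<'E'
from rig import observe, viewer, env
from h import *
import pickle
s=observe();print(s['position'],s['ft_force'])
d=viewer.get_image('top');pickle.dump(d,open('top5.pkl','wb'));im=np.array(d['pixels'])
cv2.imwrite('pics/top5.png',cv2.resize(im[120:300,140:400],None,fx=3,fy=3,interpolation=0))
d=viewer.get_image('side');im=np.array(d['pixels']);cv2.imwrite('pics/side5.png',cv2.resize(im[130:280,190:390],None,fx=4,fy=4,interpolation=cv2.INTER_CUBIC))
E
python3 fe.py top5.pkl
```

```text
[0.42513013 0.06920877 0.24388574] [-0.25283744  0.61410528  1.34078269]
end yaw -6.7584686 sides -6.398895 -6.472846 shelf yaw -6.7527695 resid 0.00016606
overhang mid 0.047462363 ends [np.float32(0.027508955), np.float32(0.049721025)] [0.7662 0.0382]
```

View pics/top5.png

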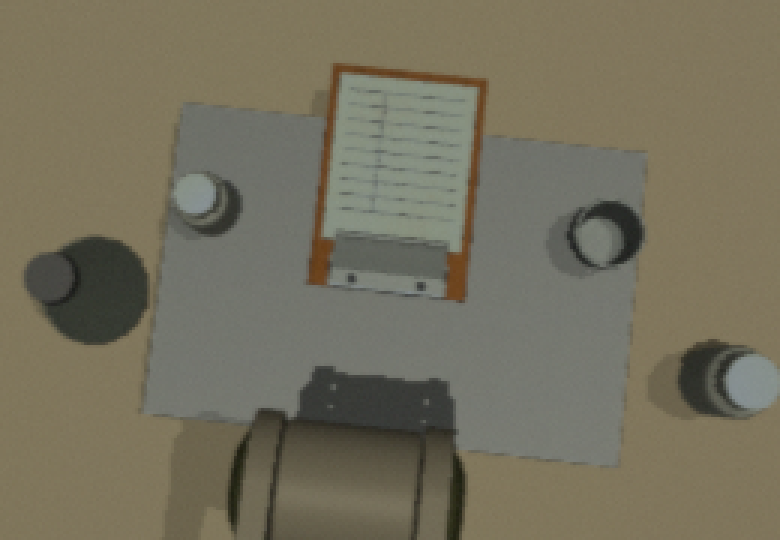

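View pics/side5.png

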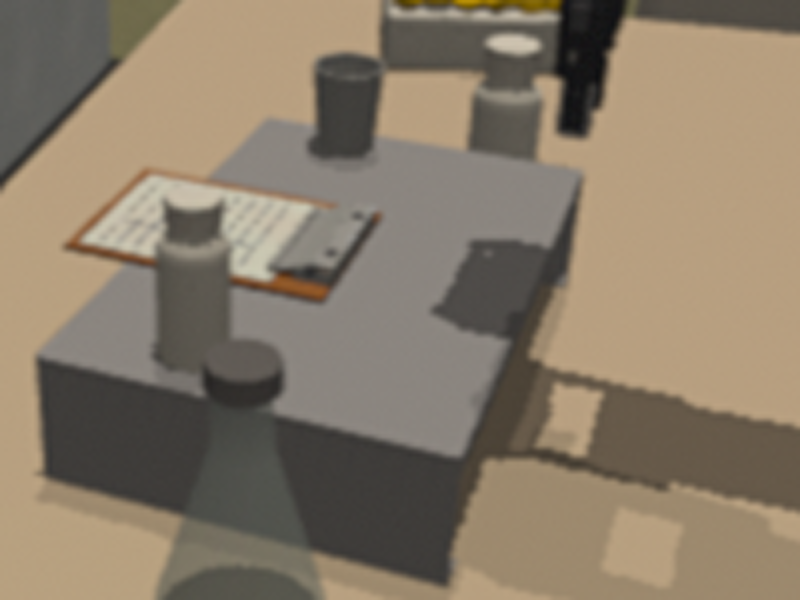

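The mean is skewed by columns at the left that don't reach the free end; the clean end reads 49.7 mm. I'll cross-check with the whole-board fit.

```bash
python3 bb.py top5; sed -i 's/    mid=W.mean(0)/    mid=np.median(W,0);q=(W-le[2:])@n;print("median overhang",np.median(q))/' fe.py; python3 fe.py top5.pkl;python3 fe.py top4.pkl
```

```text
[[ 0.5587 -0.0207]
 [ 0.756  -0.0461]
 [ 0.7725  0.0935]
 [ 0.5743  0.1159]] [np.float32(-7.3267245), np.float32(83.25648), np.float32(-6.4303026), np.float32(83.4916)] [np.float32(0.1374446), np.float32(0.19891731), np.float32(0.14055863), np.float32(0.19947404)] [0.6654 0.0357]
median overhang 0.04970965
end yaw -6.7584686 sides -6.398895 -6.472846 shelf yaw -6.7527695 resid 0.00016606
overhang mid 0.04905183 ends [np.float32(0.027508955), np.float32(0.049721025)] [0.7678 0.0382]
median overhang 0.048674494
end yaw -6.754959 sides -6.239512 -7.826833 shelf yaw -6.76001 resid 0.00016878782
overhang mid 0.048482567 ends [np.float32(0.048550714), np.float32(0.04867729)] [0.7667 0.0341]
```

Both checks agree: about 49.7 mm overhang, square, flat and untouched. Handing in.

```bash
python3 -c "
from rig import env
print(env.close_job())"
```

```text
the job is handed in; nothing more can be done
None
```

I pushed the clipboard away from the robot with both half-open fingertips against the clip's back. I then backed the arm off, raised it clear and handed the job in, about 11.5 s into the 42 s allowed.

- **Overhang:** the last top view gives 49.7 mm past the far edge, against the 50 mm asked. The camera calibration is only good to about 2 mm.
- **Squareness:** the free end is at -6.76° and the shelf edge at -6.75°, so it is square within measurement error. The looser fits to the board's sides scattered from -6.4° to -7.3°.
- **One bad reading:** the first average in that view came out at 47.5 mm. A few stray columns beside the board skewed it, so I used the median.
- **Surroundings:** the board looks flat on the shelf. The bottles, beaker and flask look unmoved in the top and side views; I judged that by eye and did not measure it.
- **Forces:** the wrist force readings, taken at the end of each move, stayed below about 2 N.

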